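# Lock the short hammer into its spring-clip ring

## Task

Put the short hammer away: lift it out of the bored wooden block, let its handle down through the steel ring of the tool stand with the head in line with the two spring clips, and press the head home until it sits on both rests and both clips have snapped over its ends. Press firmly but never force or drop it (the stand may take at most 35 N), and leave everything else on the bench where it is.

Things in the scene. Friction and masses are not known exactly. Their poses are not given: they have to be found in the camera images.
- short_hammer: short double-faced hammer, 137 mm long, about 0.28 kg: pale round wooden handle, dark steel head. It stands upright in the block at the start. Origin: centre of the handle's flat lower end; z along the handle up to the head, y along the head. Handle 112 mm long below the head, 22 mm wide at the lower end (edge rounded, flat end 17 mm across), 19 mm at the head
- head_under (a point): point on the hammer at the centre of the head's underside (112 mm up the hammer's z). The head above it is 24 mm high and 64 mm long in y; its middle 44 mm has flat cheeks 20 mm apart in x, to be gripped from above; its ends are round faces 23 mm across with chamfered edges
- block: bored wooden block, fixed, 70 mm in x, 112 mm in y, 92 mm high; origin at the centre of its underside on the bench. Bore 28 mm wide in the middle of its top, floor 8 mm above the bench; the hammer stands on that floor, so the underside of its head is 120 mm above the bench and 28 mm above the block
- stand: wooden tool stand, fixed; origin on the bench right under the ring's axis. At yaw 0 its upright is behind the ring (+x, 116 mm high) and an awl stands in it 75 mm to the -y side, up to 175 mm above the bench. On the upright a steel bracket with the ring, two rests and two clips is clamped at a height that differs each time and is not measured: find it by touch or sight
- clip_left (a joint): leaf-spring clip on the bracket, 34 mm from the ring's axis at +y of the stand; round nose 24 mm above the rests, lip to 38 mm above them. Angle in rad: 0 closed, 0.03 to 0.08 with the nose pushed aside by the head's end, near 0 once snapped over it. The hammer's weight does not open the clips: a further push of about 6 to 12 N on the head does, first felt 23 mm above the rests
- clip_right (a joint): the same clip at the stand's -y side. Bracket: the ring is an upright collar of 25 mm bore, 30 mm long, its mouth flush with the bracket's plate; two rigid rests 12 mm higher, at y = -19 and +19 mm (8 mm wide), stand 132 to 160 mm above the bench. The head belongs on them, along the stand's y axis, either way round; between them fingertips may reach 10 mm below the seated head
- side_cutters: pliers with red handles, 189 mm, lying on the bench; leave alone
- black_pliers: pliers with black handles, 199 mm, lying on the bench; leave alone
- glue_pot: small jar, 38 mm wide, 46 mm high; leave alone
- long_hammer: long engineer's hammer, 267 mm, lying on the bench; leave alone
- timber_offcut: small wooden offcut, 34 x 58 x 24 mm; leave alone
Not all that is in view belongs to the job. Of the things shaped like the short_hammer, the wooden one is meant.

How it is judged (in metres and radians):
On the way, in this order (a step that is already met when the one before it is completed fails the run):
1. the hammer is lifted out of the block, upright (height (world z) of short_hammer above 0.1 m and angle between short_hammer's own z axis and vertical below 0.2 rad), for 0.1 s.
2. the handle is down in the ring, upright (horizontal distance between short_hammer and stand below 0.006 m and z of head_under in the frame of stand below 0.2 m), for 0.1 s.
3. the head is pushed down between the clips and spreads them (horizontal distance between head_under and stand below 0.006 m and value of joint any of clip_left, clip_right above 0.03 rad), for 0.1 s.
At the end, for the whole second after the job is handed in: The short hammer hangs in the ring, its head down on the rests (underside 129.5 to 162 mm above the bench) with both clips closed over its ends (below 0.03 rad); centred within 4 mm, upright within 0.06 rad, the head along the stand's y axis within 0.2 rad, at rest (z of head_under in the frame of stand between 0.1295 and 0.162 m and horizontal distance between head_under and stand below 0.004 m and angle between short_hammer's own z axis and vertical below 0.06 rad and angle between the y axis of short_hammer and the y axis of stand, either way round below 0.2 rad and value of joint each of clip_left, clip_right below 0.03 rad and linear speed of short_hammer below 0.02 m/s); the robot touches nothing.
It fails at once if the stand, its ring, rests or clips are pressed, struck or pulled with more than 35 N (contact force between stand and anything else above 35 N).
It fails at once if the hammer is dropped: it falls freely faster than 0.5 m/s, not held by the fingers (linear speed of short_hammer above 0.5 m/s and contact force between the fingers and short_hammer below 0.5 N).
It fails at once if other loose things on the bench are moved more than 20 mm (distance of any of side_cutters, black_pliers, glue_pot, long_hammer, timber_offcut from where it was at the start of the episode above 0.02 m).
It also fails if it takes over 64 s, if anything falls off the work surface, if the arm or the gripper's body presses on something with over 40 N, if the wrist force passes 120 N, or if a joint passes its speed limit or range.

## Robot

A 7-joint arm with a two-finger parallel gripper is mounted at the origin on a cart in front of the work surface, level with it; the furniture and walls round the work are solid. World frame = base frame: x ahead of the robot, y to its left, z up, the work surface at z = 0. Lengths are in mm, angles in rad, forces in N, time in s.
With the tool pointing down it reaches from about 425 to 950 mm from the base axis. Payload 4.7 kg.
Tool frame: the origin (TCP) lies at the very end of the fingers, on their centre line; the grasp point (between the pads) lies 19 mm behind it (ctrl.grip_depth is the distance from the TCP to the grasp point, in mm); z points along the fingers, y is the line along which they close (so a half turn about z gives the same grasp; the last joint's range is limited). The gripper opens to 85 mm and grips with 20 to 120 N. Pads are 22 mm wide; open, the fingers measure 114 mm over their backs; the gripper's body (76 mm by 85 mm) begins 54 mm behind the grasp point. The pads swing forward as they close: fully open they stand 13 mm farther back than shut.
Start: joints at [1.15, 0.469, -0.049, 1.532, 0.024, 1.141, -0.082], TCP at [257.797, -623.85, 231.335] pointing down, gripper open.
Joint ranges: [-2.59, 2.59], [-0.33, 1.99], [-1.39, 1.29], [0.1, 2.45], [-1.04, 4.18], [0.21, 1.99], [-2.66, 2.66]. Speed limits (rad/s): [2.57, 2.57, 3.14, 3.14, 3.14, 3.14, 3.14].

## Interface

Orientations are given as a unit quaternion [x, y, z, w].
In Python, from station import ctrl gives the robot as it stands. The module is installed in compiled form; this text tells all that it offers.
- The arm moves only by the shell command python3 -m jog 'ROWS'. ROWS is a JSON object of lists of equal length, an entry for each row: "dp": the shift along the tool's x, y, z scaled (see below), a list of three; "rot": the turn, a rotation vector about the tool's x, y, z scaled (see below), a list of three; "claw": the closure, from -1 (fully open) to 1 (shut), so that 0 is half open. A call has exactly 10 rows; each row is the pose to reach, as a shift and turn from the pose commanded when the call began, along the tool's axes at that moment; what a row does not reach only later rows make up. The controller multiplies each number of a shift by 800 mm and each number of a turn by 0.5 rad. A row lasts 1/12 s, in which the tool goes at most 41.7 mm and 7.16 degrees, less where a joint would pass 70% of its speed; a pose out of reach is approached as far as the arm can. A call with a number of a shift or a turn outside -1 to 1 is refused whole. A call with a gripper value outside its range is refused whole. The fingers move at their own pace and stop on an object; the grip force is fixed at half the most. Time passes only in rows, so rows that repeat a pose let the fingers close, or fill a call up. It gives the time, the measured TCP pose, the force, the opening and the grip force at its end, in the units of the state.
- ctrl.sense(): the state, without advancing time (a new reading comes with each control period).
- ctrl.read_camera(name): name is "scene" or "top"; returns the picture (420x560x3 uint8, blue, green, red); there is no depth.
- ctrl.get_calibration(name): a dict with "fx", "fy", "cx", "cy" (pixels), "k1" (the pictures are not rectified: a ray, as slopes to the right and down, at radius r is drawn at 1 + k1 r^2 times it, then the intrinsics apply), "view" (4x4, takes a point from world to camera coordinates). Camera axes: x right, y down, z forward; pixel columns grow to the right and rows downward; lengths in mm; the calibration is good to about 2 mm. A picture is of the moment at which its call begins. get_calibration takes no time and is no camera call.
- ctrl.close_job(): hands the job in; it is judged then, once.
The state is a dict: "clock": time; "q": joint angles; "qvel": joint speeds; "joint_efforts": joint torques, N m; "position": TCP position; "ee_rot": TCP orientation; "wrist_force": force on the tool from outside, world axes, zero at the start; "torque": the same for the moment, N m; "grip_width": finger opening in mm; "grasp_force": force on a finger pad.
Only numpy, scipy, OpenCV 4.12 (cv2) and the standard library are available. Lean on these libraries where they do the work, as an engineer would, in place of code of your own. Each camera call takes 0.05 s, during which the arm holds its last target. There are 200 camera calls.

## Working session

There is one attempt and no reset: what is moved stays moved. The work goes in short steps, Python scripts to look and compute and a shell command to move; the robot and the scene stay as the last step left them, time stands still between calls to the robot, and variables do not carry over. Pictures are saved under pics/ and viewed, at most 10 in all, crops included, and the job is handed in when it is done.

```bash
mkdir -p pics
python3 - <<'E'
from station import ctrl
import cv2,numpy as np
for n in("scene","top"):
    im=ctrl.read_camera(n);cv2.imwrite(f"pics/{n}0.png",im)
    c=ctrl.get_calibration(n);print(n,{k:(np.round(v,4).tolist() if k=="view" else v) for k,v in c.items()})
s=ctrl.sense();print(s)
E
```

```text
scene {'fx': 529.1181176689886, 'fy': 529.1181176689886, 'cx': 279.0276526138767, 'cy': 214.2344603396454, 'k1': -0.18971431262440586, 'view': [[-0.8206, -0.5712, 0.0166, 364.453], [-0.4549, 0.6354, -0.624, 360.5286], [0.3459, -0.5196, -0.7813, 1608.1934], [0.0, 0.0, 0.0, 1.0]]}
top {'fx': 386.25735877439956, 'fy': 386.25735877439956, 'cx': 286.02247825179734, 'cy': 208.6244131019607, 'k1': -0.010346816755049785, 'view': [[0.0205, -0.9998, 0.005, -121.8818], [-0.9963, -0.0209, -0.0829, 500.2014], [0.083, -0.0033, -0.9965, 1361.4519], [0.0, 0.0, 0.0, 1.0]]}
{'clock': 0.1, 'q': array([ 1.15009957,  0.46939297, -0.04860315,  1.53356725,  0.02411889,
        1.1410197 , -0.08230408]), 'qvel': array([ 0.00041476, -0.00116093, -0.00115903, -0.00348896,  0.00046739,
        0.00112711, -0.00143123]), 'joint_efforts': array([ 5.77192368e-04, -5.11514068e+01, -4.67559078e-02, -2.38391536e+01,
        1.08922055e-02,  4.37407783e-03, -2.42887545e-06]), 'position': array([ 257.55925299, -623.35886281,  230.34775758]), 'ee_rot': array([ 9.80868908e-01,  1.94667341e-01, -2.12732837e-04, -8.74968626e-04]), 'wrist_force': array([ 0.0929085 , -0.74894385,  1.6096008 ]), 'torque': array([-0.0317141 ,  0.00977906,  0.01036128]), 'grasp_force': 0.0, 'grip_width': 85.23027874758937}
```

View pics/scene0.png

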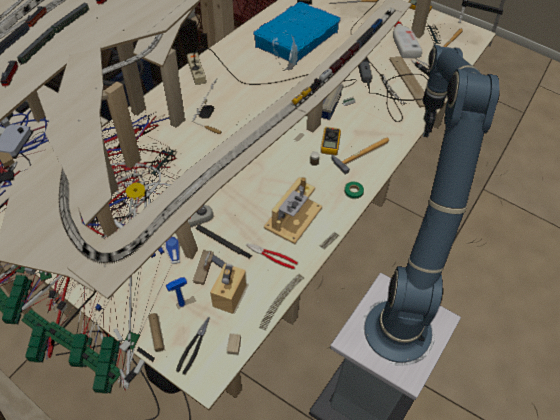

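View pics/top0.png

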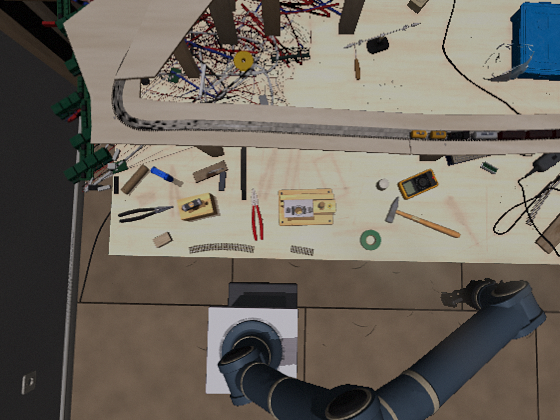

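The scene view shows the block with the upright hammer at about (228,285) and the stand at about (293,210). In the top view they are at (198,206) and (306,207). Next, one enlarged crop of both views.

Run:
```python
import cv2,numpy as np
s=cv2.imread("pics/scene0.png");t=cv2.imread("pics/top0.png")
a=cv2.resize(s[235:315,150:250],(400,320),interpolation=cv2.INTER_CUBIC)
b=cv2.resize(s[170:250,250:350],(400,320),interpolation=cv2.INTER_CUBIC)
c=cv2.resize(t[180:236,170:240],(350,280),interpolation=cv2.INTER_CUBIC)
d=cv2.resize(t[180:236,265:355],(450,280),interpolation=cv2.INTER_CUBIC)
cv2.imwrite("pics/crop1.png",np.vstack([np.hstack([a,b]),np.hstack([c,d])]))
```

```text
(no output)
```

View pics/crop1.png

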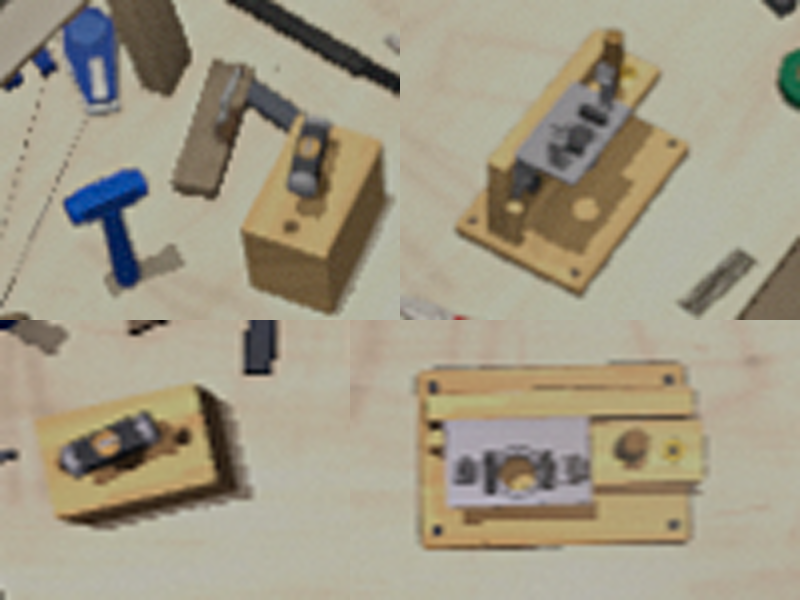

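Hammer candidates in the scene view: the blue one at (178,290), the grey-brown one lying at about (210,265), and the one upright in the bored block at (228,272). The crop confirms the last: steel head with a pale wooden handle end showing in its eye. The stand's ring is at about top (298.6,210.6), with the upright at +x, so yaw is about 0.

```bash
cat > h.py <<'E'
import numpy as np,cv2
from scipy.optimize import least_squares
from scipy.spatial.transform import Rotation as R
from station import ctrl
C={n:ctrl.get_calibration(n) for n in("scene","top")}
def proj(n,P):
    c=C[n];V=np.array(c["view"]);p=np.atleast_2d(P)@V[:3,:3].T+V[:3,3]
    s=p[:,:2]/p[:,2:];s=s*(1+c["k1"]*(s**2).sum(1,keepdims=True))
    return s*[c["fx"],c["fy"]]+[c["cx"],c["cy"]]
def tri(a,b): # scene px, top px
    f=lambda P:np.r_[proj("scene",P)[0]-a,proj("top",P)[0]-b]
    r=least_squares(f,[600,0,100]);return r.x,r.fun
def atz(n,uv,z):
    return np.r_[least_squares(lambda P:proj(n,[P[0],P[1],z])[0]-uv,[600,0]).x,z]
E
python3 - <<'E'
from h import *
np.set_printoptions(precision=1,suppress=True)
c=lambda x,y:(170+x/5,180+(y-320)/5)
d=lambda x,y:(265+(x-350)/5,180+(y-320)/5)
print("eye",tri((227.5,272.5),c(110,442)), atz("top",c(110,442),137),atz("scene",(227.5,272.5),137))
B=[atz("top",c(*p),92) for p in[(35,425),(203,385),(235,480),(65,518)]];print("block",np.array(B),np.mean(B,0))
for i in range(4):
  e=B[(i+1)%4]-B[i];print(np.linalg.norm(e),np.degrees(np.arctan2(e[1],e[0])))
H=[atz("top",c(*p),132) for p in[(67,462),(152,428)]];e=H[0]-H[1];print("head",np.linalg.norm(e),np.degrees(np.arctan2(e[1],e[0])))
for z in(120,134,148):print("ring",atz("top",d(518,473),z),atz("scene",(293.3,204.5),z))
print("ringtri",tri((293.3,204.5),d(518,473)))
S=[atz("top",d(*p),12) for p in[(420,370),(685,362),(690,545),(420,548)]];print(np.array(S))
for i in range(4):
  e=S[(i+1)%4]-S[i];print(np.linalg.norm(e),np.degrees(np.arctan2(e[1],e[0])))
P=[atz("top",d(*p),130) for p in[(447,418),(590,418),(590,505),(447,505)]];print("plate");
for i in range(4):
  e=P[(i+1)%4]-P[i];print(np.linalg.norm(e),np.degrees(np.arctan2(e[1],e[0])))
s=ctrl.sense();print(R.from_quat(s["ee_rot"]).as_matrix(),s["position"])
E
```

```text
eye (array([498.9, 196.8, 136.4]), array([-0.5, -0.1,  0.2,  0.5])) [500.4 197.4 137. ] [497.3 196.5 137. ]
block [[514.9 259.7  92. ]
 [544.7 146.6  92. ]
 [480.3 122.5  92. ]
 [452.1 236.7  92. ]] [498.  191.4  92. ]
117.00660343128254 -75.26812129529348
68.72874000016431 -159.4933159329114
117.57930306883657 103.87419821528856
66.92242989786409 20.181690793719167
head 59.893024114657834 113.24460280621312
ring [ 488.7 -153.1  120. ] [ 491.9 -148.4  120. ]
ring [ 487.6 -152.5  134. ] [ 485.9 -138.5  134. ]
ring [ 486.5 -152.   148. ] [ 479.8 -128.5  148. ]
ringtri (array([ 491.2, -152. ,  116.4]), array([ 0.7,  0.1, -0.3, -0.7]))
[[ 570.4  -84.7   12. ]
 [ 580.3 -276.5   12. ]
 [ 447.9 -281.5   12. ]
 [ 441.7  -87.6   12. ]]
192.00584987803984 -87.03985833794276
132.5572964859467 -177.835495520569
194.01607056820373 91.82189062764643
128.74686674111982 1.2631708138293385
plate
94.49758425750647 -88.79153745774279
57.58808254816983 -179.15538661409846
94.14370578610722 91.19361206678371
57.56252150654341 1.1966960255818944
[[ 0.9  0.4 -0. ]
 [ 0.4 -0.9  0. ]
 [-0.  -0.  -1. ]] [ 257.6 -623.4  230.3]
```

```bash
cat >> h.py <<'E'
def plan(pts,pos=None,M=None):
    "pts: list of (x,y,z,yaw of tool x, deg); prints scaled dp/rot per call, tool vertical"
    s=ctrl.sense()
    pos=s["position"] if pos is None else np.array(pos,float);M=R.from_quat(s["ee_rot"]).as_matrix() if M is None else M
    for x,y,z,a in pts:
        w=np.radians(a);T=np.array([[np.cos(w),np.sin(w),0],[np.sin(w),-np.cos(w),0],[0,0,-1]])
        d=M.T@(np.array([x,y,z])-pos);r=R.from_matrix(M.T@T).as_rotvec()
        print("dp",np.round(d/800,4),"rot",np.round(r/.5,4),"rows",round(max(np.linalg.norm(d)/41.7,np.degrees(np.linalg.norm(r))/7.16),1))
        pos,M=np.array([x,y,z]),T
E
python3 - <<'E'
from h import *
plan([(430,-400,280,46.5),(510,-100,280,74.5),(499,197,230,102.5),(499,197,180,113.2)])
E
```

```text
dp [ 0.3058 -0.1758 -0.0618] rot [-3.600e-03 -6.000e-04 -8.395e-01] rows 6.9
dp [ 0.3409 -0.1856  0.    ] rot [ 0.      0.     -0.9774] rows 7.4
dp [ 0.3541 -0.1125  0.0625] rot [ 0.      0.     -0.9774] rows 7.2
dp [0.     0.     0.0625] rot [ 0.      0.     -0.3735] rows 1.5
```

```bash
python3 -m jog '{"dp":[[0.03,-0.017,-0.02],[0.06,-0.035,-0.04],[0.09,-0.053,-0.06],[0.13,-0.075,-0.062],[0.17,-0.098,-0.062],[0.21,-0.12,-0.062],[0.25,-0.144,-0.062],[0.28,-0.161,-0.062],[0.3,-0.172,-0.062],[0.306,-0.176,-0.062]],"rot":[[0,0,-0.08],[0,0,-0.16],[0,0,-0.25],[0,0,-0.35],[0,0,-0.45],[0,0,-0.55],[0,0,-0.65],[0,0,-0.75],[0,0,-0.82],[0,0,-0.84]],"claw":[-1,-1,-1,-1,-1,-1,-1,-1,-1,-1]}'
python3 -m jog '{"dp":[[0.034,-0.018,0],[0.068,-0.037,0],[0.102,-0.056,0],[0.136,-0.074,0],[0.17,-0.093,0],[0.205,-0.111,0],[0.24,-0.13,0],[0.28,-0.152,0],[0.32,-0.174,0],[0.341,-0.186,0]],"rot":[[0,0,-0.1],[0,0,-0.2],[0,0,-0.3],[0,0,-0.4],[0,0,-0.5],[0,0,-0.6],[0,0,-0.7],[0,0,-0.8],[0,0,-0.9],[0,0,-0.98]],"claw":[-1,-1,-1,-1,-1,-1,-1,-1,-1,-1]}'
python3 -m jog '{"dp":[[0.036,-0.011,0],[0.072,-0.022,0],[0.108,-0.034,0],[0.144,-0.045,0],[0.18,-0.057,0.01],[0.22,-0.07,0.02],[0.26,-0.082,0.035],[0.3,-0.095,0.05],[0.34,-0.108,0.06],[0.354,-0.112,0.062]],"rot":[[0,0,-0.1],[0,0,-0.2],[0,0,-0.3],[0,0,-0.4],[0,0,-0.5],[0,0,-0.6],[0,0,-0.7],[0,0,-0.8],[0,0,-0.9],[0,0,-0.98]],"claw":[-1,-1,-1,-1,-1,-1,-1,-1,-1,-1]}'
python3 - <<'E'
from h import *
plan([(499,197,200,113.2)])
cv2.imwrite("pics/s1.png",cv2.resize(ctrl.read_camera("scene")[180:330,130:330],(800,600),interpolation=cv2.INTER_CUBIC))
s=ctrl.sense();print(s["position"],s["q"],s["clock"],s["wrist_force"])
E
```

```text
clock: 0.93
position: [432.7, -397.0, 280.8]
ee_rot: [0.917, 0.398, 0.001, -0.0]
wrist_force: [0.8, 0.4, 0.2]
grip_width: 85.5
grasp_force: 0.0
clock: 1.77
position: [510.6, -97.3, 281.0]
ee_rot: [0.794, 0.608, 0.001, -0.0]
wrist_force: [0.7, 0.6, 0.6]
grip_width: 85.4
grasp_force: 0.0
clock: 2.6
position: [498.0, 199.9, 229.9]
ee_rot: [0.623, 0.783, -0.0, -0.001]
wrist_force: [-0.4, 0.1, 0.1]
grip_width: 85.1
grasp_force: 0.0
dp [-0.0039  0.0005  0.0373] rot [-0.0037 -0.0039 -0.3561] rows 1.4
[498.22253579 200.55146002 230.2438499 ] [ 0.1173491   0.32635947 -0.71355589  1.83116911  0.23807779  1.07246329
 -0.45576297] 2.65 [ 0.23340356  1.19554589 -0.53645726]
```

View pics/s1.png

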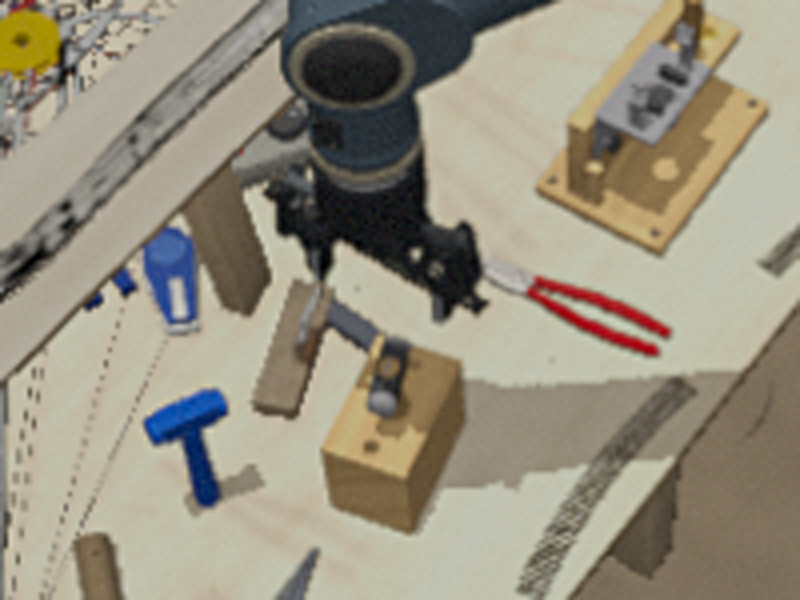

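The gripper hangs above the block, and the hammer is at crop (390,375) with its head across the closing line. Descending now.

```bash
python3 -m jog '{"dp":[[-0.001,0,0.01],[-0.002,0,0.02],[-0.003,0,0.03],[-0.004,0,0.045],[-0.004,0,0.06],[-0.004,0,0.08],[-0.004,0,0.1],[-0.004,0,0.1],[-0.004,0,0.1],[-0.004,0,0.1]],"rot":[[0,0,-0.1],[0,0,-0.2],[0,0,-0.3],[0,0,-0.356],[0,0,-0.356],[0,0,-0.356],[0,0,-0.356],[0,0,-0.356],[0,0,-0.356],[0,0,-0.356]],"claw":[-1,-1,-1,-1,-1,-1,-1,-1,-1,-1]}'
python3 - <<'E'
from h import *
plan([(499,197,115,113.2)])
a=ctrl.read_camera("scene")[240:320,170:270];b=ctrl.read_camera("top")[170:240,150:250]
cv2.imwrite("pics/s2.png",np.hstack([cv2.resize(a,(400,320),interpolation=cv2.INTER_CUBIC),cv2.resize(b,(400,320),interpolation=cv2.INTER_CUBIC)]))
E
```

```text
clock: 3.48
position: [500.2, 193.6, 151.7]
ee_rot: [0.553, 0.833, 0.0, 0.0]
wrist_force: [-0.0, 0.2, -0.5]
grip_width: 85.2
grasp_force: 0.0
dp [0.0045 0.0002 0.0459] rot [ 0.0016  0.0004 -0.014 ] rows 0.9
```

View pics/s2.png

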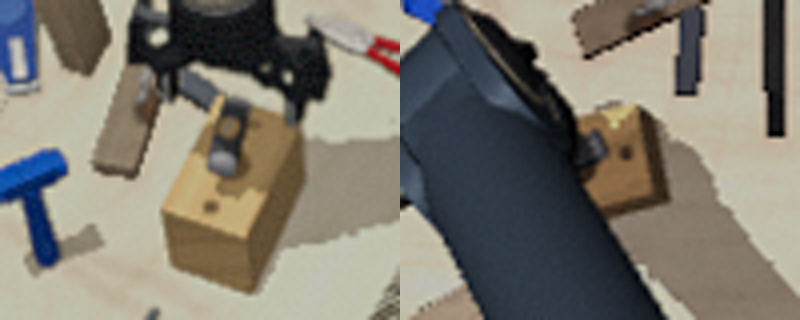

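The fingers straddle the head at left crop (230,130), clear on both sides. Lower, then close.

```bash
python3 -m jog '{"dp":[[0.001,0,0.006],[0.002,0,0.013],[0.003,0,0.02],[0.0045,0,0.03],[0.0045,0,0.038],[0.0045,0,0.046],[0.0045,0,0.046],[0.0045,0,0.046],[0.0045,0,0.046],[0.0045,0,0.046]],"rot":[[0,0,0],[0,0,0],[0,0,0],[0,0,0],[0,0,0],[0,0,0],[0,0,0],[0,0,0],[0,0,0],[0,0,0]],"claw":[-1,-1,-1,-1,-1,-1,-1,-0.6,-0.3,0]}'
python3 -m jog '{"dp":[[0,0,0],[0,0,0],[0,0,0],[0,0,0],[0,0,0],[0,0,0],[0,0,0],[0,0,0],[0,0,0],[0,0,0]],"rot":[[0,0,0],[0,0,0],[0,0,0],[0,0,0],[0,0,0],[0,0,0],[0,0,0],[0,0,0],[0,0,0],[0,0,0]],"claw":[0.2,0.4,0.6,0.8,1,1,1,1,1,1]}'
python3 -c "
from station import ctrl
s=ctrl.sense();print(s)"
```

```text
clock: 4.42
position: [498.5, 197.2, 114.8]
ee_rot: [0.553, 0.833, 0.0, 0.0]
wrist_force: [0.3, 0.4, -0.1]
grip_width: 51.6
grasp_force: 0.0
clock: 5.25
position: [498.8, 197.3, 114.9]
ee_rot: [0.553, 0.833, 0.001, 0.0]
wrist_force: [0.5, -0.2, 4.4]
grip_width: 19.3
grasp_force: 60.9
{'clock': 5.25, 'q': array([ 0.07411328,  0.4691196 , -0.67858518,  1.94994692,  0.38679725,
        0.85271265, -0.4118788 ]), 'qvel': array([ 1.31880029e-03, -1.25522174e-03, -2.61490528e-03,  1.14059822e-03,
        4.15086158e-05,  7.11151718e-04, -5.77487701e-04]), 'joint_efforts': array([-2.08207578e-01, -3.77853835e+01, -6.11471906e+00, -1.59515476e+01,
       -2.18785261e-01,  3.17905024e-01,  2.41242480e-03]), 'position': array([498.77010741, 197.33599697, 114.92051022]), 'ee_rot': array([5.52955697e-01, 8.33210408e-01, 5.01523409e-04, 4.03180362e-04]), 'wrist_force': array([ 0.54859513, -0.24580352,  4.4215851 ]), 'torque': array([ 0.06162675, -0.33503829, -0.02743592]), 'grasp_force': 60.862101316452026, 'grip_width': 19.26067934182817}
```

```bash
python3 -m jog '{"dp":[[0,0,-0.01],[0,0,-0.03],[0,0,-0.06],[0,0,-0.09],[0,0,-0.12],[0,0,-0.15],[0,0,-0.18],[0,0,-0.21],[0,0,-0.24],[0,0,-0.256]],"rot":[[0,0,0],[0,0,0],[0,0,0],[0,0,0],[0,0,0],[0,0,0],[0,0,0],[0,0,0],[0,0,0],[0,0,0]],"claw":[1,1,1,1,1,1,1,1,1,1]}'
python3 - <<'E'
from h import *
plan([(490,-40,320,91.2),(490,-110,320,91.2)])
s=ctrl.sense();print(s["position"],s["wrist_force"],s["torque"])
E
```

```text
clock: 6.08
position: [497.6, 197.3, 321.3]
ee_rot: [0.553, 0.833, 0.0, 0.0]
wrist_force: [0.7, 0.8, -2.1]
grip_width: 18.7
grasp_force: 59.9
dp [-0.2696 -0.1241  0.0016] rot [3.000e-04 0.000e+00 7.569e-01] rows 5.7
dp [-0.0875 -0.0018  0.    ] rot [0. 0. 0.] rows 1.7
[497.56807128 197.32500546 321.25218023] [ 0.70971313  0.77192619 -2.09381071] [ 0.00526516 -0.01306969 -0.02070798]
```

```bash
python3 -m jog '{"dp":[[-0.02,-0.009,0],[-0.05,-0.023,0],[-0.08,-0.037,0],[-0.11,-0.051,0],[-0.15,-0.069,0],[-0.18,-0.083,0],[-0.21,-0.097,0],[-0.24,-0.11,0],[-0.26,-0.12,0],[-0.27,-0.124,0]],"rot":[[0,0,0.08],[0,0,0.16],[0,0,0.24],[0,0,0.32],[0,0,0.4],[0,0,0.48],[0,0,0.56],[0,0,0.64],[0,0,0.72],[0,0,0.757]],"claw":[1,1,1,1,1,1,1,1,1,1]}'
python3 - <<'E'
from h import *
s=cv2.imread("pics/scene0.png");t=cv2.imread("pics/top0.png")
a=cv2.resize(s[178:228,265:325],(480,400),interpolation=cv2.INTER_LANCZOS4)
b=cv2.resize(t[195:220,280:320],(320,200),interpolation=cv2.INTER_LANCZOS4)
im=np.zeros((400,800,3),np.uint8);im[:,:480]=a;im[:200,480:]=b
c=cv2.resize(ctrl.read_camera("scene")[150:250,220:300],(160,200),interpolation=cv2.INTER_CUBIC);im[200:,480:640]=c
cv2.imwrite("pics/s3.png",im)
st=ctrl.sense();print(st["position"],proj("scene",st["position"]))
E
```

```text
clock: 6.92
position: [489.4, -43.4, 318.4]
ee_rot: [0.702, 0.712, -0.001, -0.001]
wrist_force: [0.5, -0.9, -3.1]
grip_width: 19.3
grasp_force: 59.8
[489.86766042 -43.73517861 318.50612949] [[276.54500246 183.95743135]]
```

View pics/s3.png

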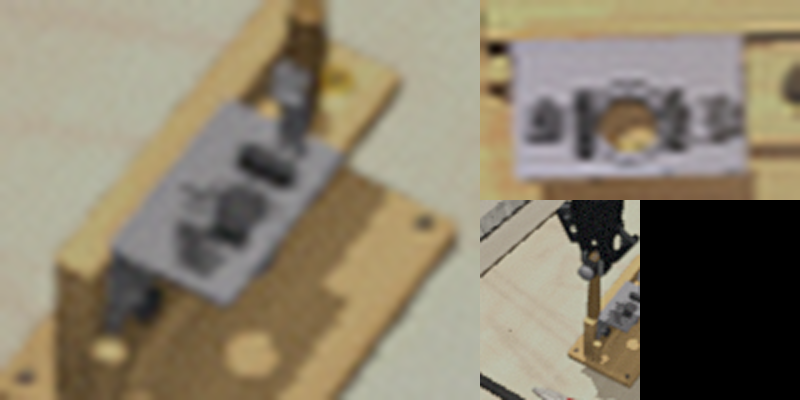

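The picture gives the plate's corners in both views, the bore centre at top crop (629,128) and at scene crop (240,213), with clips and rests symmetric about it. The held hammer hangs upright.

Run:
```python
from h import *
np.set_printoptions(precision=1,suppress=True)
S=lambda x,y:np.array((265+x/8-.44,178+y/8-.44));T=lambda x,y:np.array((280+(x-480)/8-.44,195+y/8-.44))
prs=[((112,240),(515,35)),((230,100),(742,35)),((345,150),(742,178)),((228,303),(517,178))]
P=[]
for a,b in prs:
    x,f=tri(S(*a),T(*b));P.append(x);print(x,f)
P=np.array(P);print("mean",P.mean(0))
e=P[0]+P[3]-P[1]-P[2];print("yaw of y",np.degrees(np.arctan2(e[1],e[0])))
print("ring",tri(S(240,213),T(629,128)))
for z in(118,124,130,136,142,148):print(z,atz("top",T(629,128),z),atz("scene",S(240,213),z))
# height from mean corner disparity
f=lambda p:np.r_[sum([(proj("scene",[c+[0,0,0]])[0]-S(*a)) for (a,b),c in zip(prs,[])],np.zeros(2))]
```

```text
[ 524.  -104.6  125.2] [-0.7 -0.1  0.3  0.6]
[ 527.1 -198.3  123.6] [-0.4 -0.1  0.2  0.3]
[ 468.1 -198.2  131. ] [-0.1 -0.   0.   0.1]
[ 465.8 -106.1  124.1] [-0.3 -0.   0.1  0.3]
mean [ 496.2 -151.8  126. ]
yaw of y 91.63273050247054
ring (array([ 488.9, -151.6,  120.7]), array([ 0.,  0., -0., -0.]))
118 [ 488.9 -151.7  118. ] [ 490.1 -153.4  118. ]
124 [ 488.5 -151.5  124. ] [ 487.5 -149.1  124. ]
130 [ 488.  -151.3  130. ] [ 485.  -144.9  130. ]
136 [ 487.5 -151.1  136. ] [ 482.4 -140.6  136. ]
142 [ 487.  -150.9  142. ] [ 479.8 -136.3  142. ]
148 [ 486.6 -150.7  148. ] [ 477.2 -132.   148. ]
```

Run:
```python
from h import *
plan([(488.5,-151.5,318,91.6),(488.5,-151.5,265,91.6)])
```

```text
dp [-0.1347 -0.0036  0.0007] rot [-0.0049  0.0015 -0.0276] rows 2.6
dp [0.     0.     0.0662] rot [0. 0. 0.] rows 1.3
```

```bash
python3 -m jog '{"dp":[[-0.015,0,0],[-0.04,-0.001,0],[-0.07,-0.002,0],[-0.1,-0.003,0],[-0.125,-0.0036,0],[-0.1347,-0.0036,0],[-0.1347,-0.0036,0.015],[-0.1347,-0.0036,0.035],[-0.1347,-0.0036,0.055],[-0.1347,-0.0036,0.066]],"rot":[[0,0,0],[0,0,0],[-0.005,0.0015,-0.0276],[-0.005,0.0015,-0.0276],[-0.005,0.0015,-0.0276],[-0.005,0.0015,-0.0276],[-0.005,0.0015,-0.0276],[-0.005,0.0015,-0.0276],[-0.005,0.0015,-0.0276],[-0.005,0.0015,-0.0276]],"claw":[1,1,1,1,1,1,1,1,1,1]}'
python3 - <<'E'
from h import *
s=ctrl.sense()
im=np.mean([ctrl.read_camera("scene").astype(float) for _ in range(4)],0).astype(np.uint8)
cv2.imwrite("pics/full4.png",im)
cv2.imwrite("pics/s4.png",cv2.resize(im[160:230,255:335],(800,700),interpolation=cv2.INTER_LANCZOS4)[:600])
s=ctrl.sense();p=s["position"];M=R.from_quat(s["ee_rot"]).as_matrix();print(p,s["ee_rot"],s["wrist_force"])
for n,q in(("tcp",p),("handle end",p-[0,0,107]),("ring124",[488.5,-151.5,124]),("handle top",p+[0,0,5])):print(n,(proj("scene",q)[0]-[255,160])*10+4.5)
E
```

```text
clock: 7.8
position: [489.5, -146.2, 264.8]
ee_rot: [0.694, 0.72, 0.001, -0.001]
wrist_force: [-1.0, 0.6, -2.7]
grip_width: 18.9
grasp_force: 59.8
[ 490.65309698 -147.44191161  267.06586439] [0.69432538 0.71965915 0.00152719 0.0008018 ] [-0.0619544  -0.07527577 -2.54128749]
tcp [406.77959438 151.94454968]
handle end [393.65463624 374.89650999]
ring124 [401.65461158 440.6363285 ]
handle top [407.42213221 140.98839102]
```

View pics/s4.png

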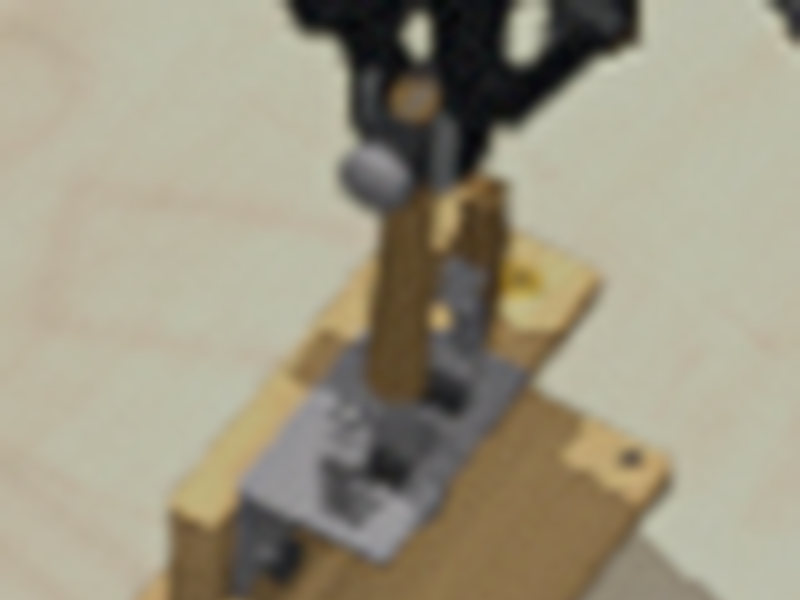

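The handle is upright, with its lower end at crop (399,390). The ring bore is about (400,446), and the eye is at (415,97). The eye triangulated 8 mm low, so the scene camera has a pixel bias; I'll work with relative positions.

Run:
```python
from h import *
np.set_printoptions(precision=2,suppress=True)
px=lambda x,y:np.array([(x-4.5)/10+255,(y-4.5)/10+160])
p=ctrl.sense()["position"];print(p)
print("eye0 at145: scene",atz("scene",(227.1,272.1),145),"top",atz("top",(191.6,203.9),145))
bias=px(399,390)-proj("scene",p-[0,0,107])[0];b2=px(415,97)-proj("scene",p+[0,0,30])[0];b0=np.array([227.1,272.1])-proj("scene",[498.8,197.3,145])[0];print("bias",bias,b2,b0)
r=px(400,446.4)
for z in(120,124,128,132):
    print(z,"scene bias-corrected ring",atz("scene",r-(bias+b2)/2,z),"with b0",atz("scene",r-b0,z),"top",atz("top",(280+149/8-.44,195+16-.44),z))
```

```text
[ 490.65 -147.44  267.07]
eye0 at145: scene [495.58 199.83 145.  ] top [501.3  196.88 145.  ]
bias [0.53 1.51] [0.43 1.16] [0.33 1.12]
120 scene bias-corrected ring [ 493.81 -155.83  120.  ] with b0 [ 492.87 -155.36  120.  ] top [ 488.78 -151.67  120.  ]
124 scene bias-corrected ring [ 492.08 -152.96  124.  ] with b0 [ 491.14 -152.5   124.  ] top [ 488.46 -151.53  124.  ]
128 scene bias-corrected ring [ 490.35 -150.1   128.  ] with b0 [ 489.41 -149.64  128.  ] top [ 488.15 -151.39  128.  ]
132 scene bias-corrected ring [ 488.61 -147.23  132.  ] with b0 [ 487.68 -146.77  132.  ] top [ 487.83 -151.25  132.  ]
```

```bash
python3 -m jog '{"dp":[[0,0,0],[0,0,0],[0,0,0],[0,0,0],[0,0,0],[0,0,0],[0,0,0],[0,0,0],[0,0,0],[0,0,0]],"rot":[[0,0,0],[0,0,0],[0,0,0],[0,0,0],[0,0,0],[0,0,0],[0,0,0],[0,0,0],[0,0,0],[0,0,0]],"claw":[1,1,1,1,1,1,1,1,1,1]}'
python3 - <<'E'
from h import *
plan([(488.8,-151.3,240,91.6)])
s=ctrl.sense();print(s["position"],s["wrist_force"],s["torque"])
E
```

```text
clock: 8.83
position: [490.1, -148.3, 266.5]
ee_rot: [0.695, 0.719, 0.001, 0.001]
wrist_force: [0.3, -0.3, -2.0]
grip_width: 19.1
grasp_force: 59.7
dp [-0.0038 -0.0018  0.0331] rot [ 0.0051 -0.0014  0.0127] rows 0.6
[ 490.0853034  -148.25121398  266.5179816 ] [ 0.34042615 -0.25839619 -2.00596425] [-0.01280558  0.02677533 -0.04329201]
```

```bash
python3 -m jog '{"dp":[[-0.002,-0.001,0],[-0.0038,-0.0018,0],[-0.0038,-0.0018,0.004],[-0.0038,-0.0018,0.01],[-0.0038,-0.0018,0.016],[-0.0038,-0.0018,0.022],[-0.0038,-0.0018,0.028],[-0.0038,-0.0018,0.033],[-0.0038,-0.0018,0.033],[-0.0038,-0.0018,0.033]],"rot":[[0.005,-0.001,0.012],[0.005,-0.001,0.012],[0.005,-0.001,0.012],[0.005,-0.001,0.012],[0.005,-0.001,0.012],[0.005,-0.001,0.012],[0.005,-0.001,0.012],[0.005,-0.001,0.012],[0.005,-0.001,0.012],[0.005,-0.001,0.012]],"claw":[1,1,1,1,1,1,1,1,1,1]}'
python3 - <<'E'
from h import *
im=np.mean([ctrl.read_camera("scene").astype(float) for _ in range(4)],0).astype(np.uint8)
cv2.imwrite("pics/s5.png",cv2.resize(im[160:230,255:335],(800,700),interpolation=cv2.INTER_LANCZOS4)[:600])
s=ctrl.sense();p=s["position"];print(p,s["wrist_force"],s["torque"])
b=np.array([.4,1.25])
for z in(124,126,128):print((proj("scene",[488.8,-151.3,z])[0]+b-[255,160])*10+4.5)
print((proj("scene",p-[0,0,107])[0]+b-[255,160])*10+4.5)
E
```

```text
clock: 9.67
position: [488.7, -151.3, 239.8]
ee_rot: [0.697, 0.717, -0.0, -0.0]
wrist_force: [-0.6, -0.6, -1.7]
grip_width: 19.1
grasp_force: 59.8
[ 489.04546427 -151.38166089  240.42489524] [ 0.0694724  -0.41402358 -2.48806023] [-0.01678557  0.01775133 -0.04622278]
[404.5710387  453.10785193]
[404.80850856 449.25764065]
[405.04636647 445.40064754]
[405.21470611 434.41966249]
```

View pics/s5.png

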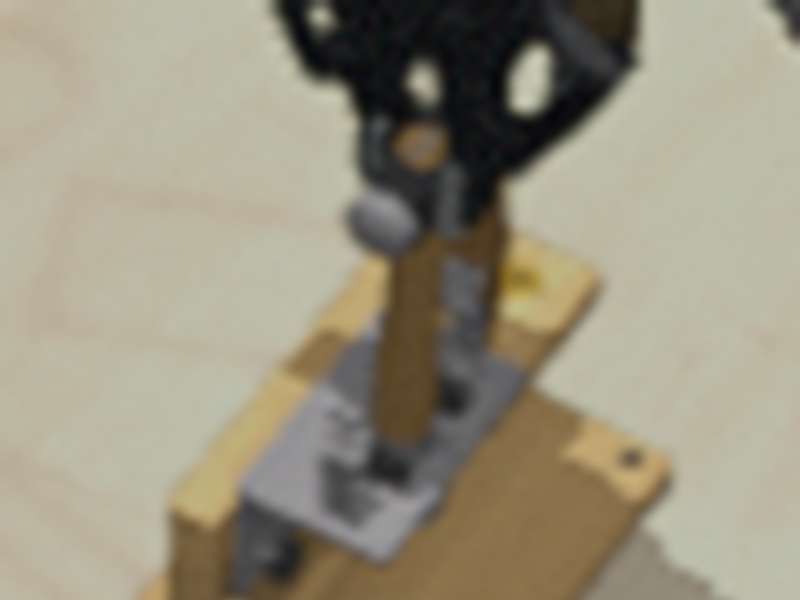

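The handle end at (405,435) sits just above the ring mouth, with the dark bore at (395,455). Now feel downward in small steps.

```bash
python3 -m jog '{"dp":[[0,0,0.001],[0,0,0.002],[0,0,0.003],[0,0,0.004],[0,0,0.005],[0,0,0.006],[0,0,0.007],[0,0,0.008],[0,0,0.009],[0,0,0.009]],"rot":[[0,0,0],[0,0,0],[0,0,0],[0,0,0],[0,0,0],[0,0,0],[0,0,0],[0,0,0],[0,0,0],[0,0,0]],"claw":[1,1,1,1,1,1,1,1,1,1]}'; python3 -c "
from station import ctrl
s=ctrl.sense();print(s['wrist_force'],s['torque'],s['position'])"
```

```text
clock: 10.7
position: [488.7, -151.3, 232.7]
ee_rot: [0.697, 0.717, -0.0, -0.0]
wrist_force: [0.5, 0.5, -3.1]
grip_width: 18.8
grasp_force: 59.8
[ 0.47280404  0.49821614 -3.13759886] [-0.03376243 -0.00821161 -0.03660388] [ 488.69902554 -151.302432    232.70204109]
```

```bash
python3 -m jog '{"dp":[[0,0,0.0005],[0,0,0.001],[0,0,0.0015],[0,0,0.002],[0,0,0.0025],[0,0,0.003],[0,0,0.0035],[0,0,0.004],[0,0,0.0045],[0,0,0.005]],"rot":[[0,0,0],[0,0,0],[0,0,0],[0,0,0],[0,0,0],[0,0,0],[0,0,0],[0,0,0],[0,0,0],[0,0,0]],"claw":[1,1,1,1,1,1,1,1,1,1]}'; python3 -c "
from station import ctrl
s=ctrl.sense();print(s['wrist_force'],s['torque'],s['position'])"
```

```text
clock: 11.53
position: [488.8, -151.3, 228.9]
ee_rot: [0.697, 0.717, 0.0, -0.0]
wrist_force: [-0.4, 0.0, -2.6]
grip_width: 18.7
grasp_force: 59.8
[-0.35862426  0.0241495  -2.61000681] [-0.01255788  0.01834004  0.01804618] [ 488.83911249 -151.32222873  228.91246335]
```

```bash
python3 -m jog '{"dp":[[0,0,0.0005],[0,0,0.001],[0,0,0.0015],[0,0,0.002],[0,0,0.0025],[0,0,0.003],[0,0,0.0035],[0,0,0.004],[0,0,0.0045],[0,0,0.005]],"rot":[[0,0,0],[0,0,0],[0,0,0],[0,0,0],[0,0,0],[0,0,0],[0,0,0],[0,0,0],[0,0,0],[0,0,0]],"claw":[1,1,1,1,1,1,1,1,1,1]}'; python3 -c "
from station import ctrl
s=ctrl.sense();print(s['wrist_force'],s['torque'],s['position'])"
```

```text
clock: 12.37
position: [488.8, -151.3, 224.9]
ee_rot: [0.697, 0.717, 0.0, -0.0]
wrist_force: [-0.7, 0.4, -2.4]
grip_width: 19.3
grasp_force: 59.8
[-0.72403844  0.35766182 -2.43108445] [-0.06792264 -0.00470485  0.01745479] [ 488.83189625 -151.32425271  224.87138584]
```

```bash
python3 -m jog '{"dp":[[0,0,0.001],[0,0,0.002],[0,0,0.003],[0,0,0.004],[0,0,0.005],[0,0,0.006],[0,0,0.007],[0,0,0.008],[0,0,0.009],[0,0,0.01]],"rot":[[0,0,0],[0,0,0],[0,0,0],[0,0,0],[0,0,0],[0,0,0],[0,0,0],[0,0,0],[0,0,0],[0,0,0]],"claw":[1,1,1,1,1,1,1,1,1,1]}'; python3 -c "
from station import ctrl
s=ctrl.sense();print(s['wrist_force'],s['torque'],s['position'])"
```

```text
clock: 13.2
position: [488.8, -151.3, 216.8]
ee_rot: [0.697, 0.717, 0.0, -0.0]
wrist_force: [-0.2, -0.5, -2.7]
grip_width: 19.0
grasp_force: 59.8
[-0.21741196 -0.50876031 -2.69004031] [-0.00541772  0.00702782  0.01743477] [ 488.81778333 -151.29749475  216.83527053]
```

```bash
python3 -m jog '{"dp":[[0,0,0.004],[0,0,0.009],[0,0,0.014],[0,0,0.019],[0,0,0.024],[0,0,0.029],[0,0,0.034],[0,0,0.039],[0,0,0.044],[0,0,0.046]],"rot":[[0,0,0],[0,0,0],[0,0,0],[0,0,0],[0,0,0],[0,0,0],[0,0,0],[0,0,0],[0,0,0],[0,0,0]],"claw":[1,1,1,1,1,1,1,1,1,1]}'; python3 -c "
from station import ctrl
s=ctrl.sense();print(s['wrist_force'],s['torque'],s['position'])"
```

```text
clock: 14.03
position: [488.8, -151.4, 179.5]
ee_rot: [0.697, 0.717, 0.0, -0.0]
wrist_force: [0.5, -0.2, -2.6]
grip_width: 19.2
grasp_force: 59.9
[ 0.47699721 -0.20754802 -2.62043392] [-0.07472267 -0.10687232 -0.00080824] [ 488.76522457 -151.39591008  179.52876208]
```

```bash
python3 -m jog '{"dp":[[0,0,0.002],[0,0,0.004],[0,0,0.006],[0,0,0.008],[0,0,0.01],[0,0,0.012],[0,0,0.014],[0,0,0.016],[0,0,0.018],[0,0,0.018]],"rot":[[0,0,0],[0,0,0],[0,0,0],[0,0,0],[0,0,0],[0,0,0],[0,0,0],[0,0,0],[0,0,0],[0,0,0]],"claw":[1,1,1,1,1,1,1,1,1,1]}'; python3 -m jog '{"dp":[[0,0,0.0005],[0,0,0.001],[0,0,0.0015],[0,0,0.002],[0,0,0.0025],[0,0,0.003],[0,0,0.0035],[0,0,0.004],[0,0,0.0045],[0,0,0.005]],"rot":[[0,0,0],[0,0,0],[0,0,0],[0,0,0],[0,0,0],[0,0,0],[0,0,0],[0,0,0],[0,0,0],[0,0,0]],"claw":[1,1,1,1,1,1,1,1,1,1]}'
```

```text
clock: 14.87
position: [488.9, -151.4, 165.5]
ee_rot: [0.697, 0.717, 0.0, -0.0]
wrist_force: [0.1, -1.2, -3.3]
grip_width: 19.2
grasp_force: 59.8
clock: 15.7
position: [488.9, -151.3, 161.7]
ee_rot: [0.697, 0.717, 0.0, 0.0]
wrist_force: [-0.2, -0.5, -1.7]
grip_width: 19.0
grasp_force: 59.9
```

```bash
python3 -m jog '{"dp":[[0,0,0.0005],[0,0,0.001],[0,0,0.0015],[0,0,0.002],[0,0,0.0025],[0,0,0.003],[0,0,0.0035],[0,0,0.004],[0,0,0.0045],[0,0,0.005]],"rot":[[0,0,0],[0,0,0],[0,0,0],[0,0,0],[0,0,0],[0,0,0],[0,0,0],[0,0,0],[0,0,0],[0,0,0]],"claw":[1,1,1,1,1,1,1,1,1,1]}'
```

```text
clock: 16.53
position: [488.9, -151.4, 157.8]
ee_rot: [0.697, 0.717, 0.0, 0.0]
wrist_force: [-0.1, -0.7, -0.5]
grip_width: 19.2
grasp_force: 59.9
```

```bash
python3 -m jog '{"dp":[[0,0,0.0005],[0,0,0.001],[0,0,0.0015],[0,0,0.002],[0,0,0.0025],[0,0,0.003],[0,0,0.0035],[0,0,0.004],[0,0,0.0045],[0,0,0.005]],"rot":[[0,0,0],[0,0,0],[0,0,0],[0,0,0],[0,0,0],[0,0,0],[0,0,0],[0,0,0],[0,0,0],[0,0,0]],"claw":[1,1,1,1,1,1,1,1,1,1]}'
```

```text
clock: 17.37
position: [489.6, -152.7, 154.5]
ee_rot: [0.697, 0.717, 0.0, 0.001]
wrist_force: [0.3, -5.5, 6.0]
grip_width: 19.1
grasp_force: 60.8
```

Left clip touches first, pushing toward −y, so shift about 1.5 mm toward −y while continuing.

```bash
python3 -m jog '{"dp":[[-0.0005,0,0],[-0.001,0,0],[-0.0015,0,0],[-0.002,0,0],[-0.002,0,0.0005],[-0.002,0,0.001],[-0.002,0,0.0015],[-0.002,0,0.002],[-0.002,0,0.0025],[-0.002,0,0.0025]],"rot":[[0,0,0],[0,0,0],[0,0,0],[0,0,0],[0,0,0],[0,0,0],[0,0,0],[0,0,0],[0,0,0],[0,0,0]],"claw":[1,1,1,1,1,1,1,1,1,1]}'
```

```text
clock: 18.2
position: [489.2, -152.5, 151.6]
ee_rot: [0.697, 0.717, 0.001, 0.0]
wrist_force: [2.5, -2.8, 2.4]
grip_width: 18.8
grasp_force: 60.5
```

```bash
python3 -m jog '{"dp":[[-0.0005,0,0.0005],[-0.0005,0,0.001],[-0.0005,0,0.0015],[-0.0005,0,0.002],[-0.0005,0,0.0025],[-0.0005,0,0.003],[-0.0005,0,0.0035],[-0.0005,0,0.004],[-0.0005,0,0.0045],[-0.0005,0,0.005]],"rot":[[0,0,0],[0,0,0],[0,0,0],[0,0,0],[0,0,0],[0,0,0],[0,0,0],[0,0,0],[0,0,0],[0,0,0]],"claw":[1,1,1,1,1,1,1,1,1,1]}'
```

```text
clock: 19.03
position: [489.0, -152.5, 148.0]
ee_rot: [0.697, 0.717, 0.0, -0.0]
wrist_force: [0.2, -1.8, 7.6]
grip_width: 19.3
grasp_force: 60.9
```

```bash
python3 -m jog '{"dp":[[0,0,0.0005],[0,0,0.001],[0,0,0.0015],[0,0,0.002],[0,0,0.0025],[0,0,0.003],[0,0,0.0035],[0,0,0.004],[0,0,0.0045],[0,0,0.005]],"rot":[[0,0,0],[0,0,0],[0,0,0],[0,0,0],[0,0,0],[0,0,0],[0,0,0],[0,0,0],[0,0,0],[0,0,0]],"claw":[1,1,1,1,1,1,1,1,1,1]}'
```

```text
clock: 19.87
position: [488.6, -152.6, 143.8]
ee_rot: [0.697, 0.717, 0.0, -0.001]
wrist_force: [1.1, -2.0, 5.5]
grip_width: 19.1
grasp_force: 60.8
```

```bash
python3 -m jog '{"dp":[[0,0,0.0005],[0,0,0.001],[0,0,0.0015],[0,0,0.002],[0,0,0.0025],[0,0,0.003],[0,0,0.0035],[0,0,0.004],[0,0,0.0045],[0,0,0.005]],"rot":[[0,0,0],[0,0,0],[0,0,0],[0,0,0],[0,0,0],[0,0,0],[0,0,0],[0,0,0],[0,0,0],[0,0,0]],"claw":[1,1,1,1,1,1,1,1,1,1]}'
```

```text
clock: 20.7
position: [488.5, -152.6, 139.7]
ee_rot: [0.697, 0.717, -0.0, -0.001]
wrist_force: [0.4, -1.7, 6.3]
grip_width: 19.2
grasp_force: 60.8
```

```bash
python3 -m jog '{"dp":[[0,0,0.0003],[0,0,0.0006],[0,0,0.0009],[0,0,0.0012],[0,0,0.0015],[0,0,0.0018],[0,0,0.0021],[0,0,0.0025],[0,0,0.0025],[0,0,0.0025]],"rot":[[0,0,0],[0,0,0],[0,0,0],[0,0,0],[0,0,0],[0,0,0],[0,0,0],[0,0,0],[0,0,0],[0,0,0]],"claw":[1,1,1,1,1,1,1,1,1,1]}'
```

```text
clock: 21.53
position: [488.5, -152.6, 137.6]
ee_rot: [0.697, 0.717, 0.0, -0.001]
wrist_force: [0.1, -0.9, 4.7]
grip_width: 19.3
grasp_force: 60.7
```

```bash
python3 -m jog '{"dp":[[0,0,0.0003],[0,0,0.0006],[0,0,0.0009],[0,0,0.0012],[0,0,0.0015],[0,0,0.0018],[0,0,0.0021],[0,0,0.0025],[0,0,0.0025],[0,0,0.0025]],"rot":[[0,0,0],[0,0,0],[0,0,0],[0,0,0],[0,0,0],[0,0,0],[0,0,0],[0,0,0],[0,0,0],[0,0,0]],"claw":[1,1,1,1,1,1,1,1,1,1]}'
```

```text
clock: 22.37
position: [488.5, -153.1, 135.1]
ee_rot: [0.697, 0.717, 0.0, -0.001]
wrist_force: [0.8, 0.2, -2.9]
grip_width: 19.1
grasp_force: 59.7
```

```bash
python3 -m jog '{"dp":[[0,0,0.0003],[0,0,0.0006],[0,0,0.0009],[0,0,0.0012],[0,0,0.0015],[0,0,0.0018],[0,0,0.0018],[0,0,0.0018],[0,0,0.0018],[0,0,0.0018]],"rot":[[0,0,0],[0,0,0],[0,0,0],[0,0,0],[0,0,0],[0,0,0],[0,0,0],[0,0,0],[0,0,0],[0,0,0]],"claw":[1,1,1,1,1,1,1,1,1,1]}'
```

```text
clock: 23.2
position: [488.6, -153.3, 134.1]
ee_rot: [0.697, 0.717, -0.0, -0.0]
wrist_force: [-0.2, 0.2, -1.1]
grip_width: 18.9
grasp_force: 60.1
```

The clips have snapped over (force dropped). Now feel for the rests.

```bash
python3 -m jog '{"dp":[[0,0,0.0002],[0,0,0.0004],[0,0,0.0006],[0,0,0.0008],[0,0,0.001],[0,0,0.0012],[0,0,0.0012],[0,0,0.0012],[0,0,0.0012],[0,0,0.0012]],"rot":[[0,0,0],[0,0,0],[0,0,0],[0,0,0],[0,0,0],[0,0,0],[0,0,0],[0,0,0],[0,0,0],[0,0,0]],"claw":[1,1,1,1,1,1,1,1,1,1]}'
```

```text
clock: 24.03
position: [488.8, -153.3, 133.2]
ee_rot: [0.697, 0.717, 0.0, -0.0]
wrist_force: [-0.2, -0.3, -1.7]
grip_width: 19.1
grasp_force: 59.9
```

```bash
python3 -m jog '{"dp":[[0,0,0.0002],[0,0,0.0004],[0,0,0.0006],[0,0,0.0008],[0,0,0.001],[0,0,0.0012],[0,0,0.0012],[0,0,0.0012],[0,0,0.0012],[0,0,0.0012]],"rot":[[0,0,0],[0,0,0],[0,0,0],[0,0,0],[0,0,0],[0,0,0],[0,0,0],[0,0,0],[0,0,0],[0,0,0]],"claw":[1,1,1,1,1,1,1,1,1,1]}'
```

```text
clock: 24.87
position: [488.9, -153.3, 132.3]
ee_rot: [0.697, 0.717, 0.0, -0.0]
wrist_force: [-0.4, -1.0, -3.2]
grip_width: 19.0
grasp_force: 59.9
```

```bash
python3 -m jog '{"dp":[[0,0,0.0002],[0,0,0.0004],[0,0,0.0006],[0,0,0.0008],[0,0,0.001],[0,0,0.0012],[0,0,0.0012],[0,0,0.0012],[0,0,0.0012],[0,0,0.0012]],"rot":[[0,0,0],[0,0,0],[0,0,0],[0,0,0],[0,0,0],[0,0,0],[0,0,0],[0,0,0],[0,0,0],[0,0,0]],"claw":[1,1,1,1,1,1,1,1,1,1]}'
```

```text
clock: 25.7
position: [489.0, -153.3, 131.5]
ee_rot: [0.697, 0.717, 0.0, 0.0]
wrist_force: [-0.9, 0.5, -1.1]
grip_width: 19.2
grasp_force: 60.1
```

```bash
python3 -m jog '{"dp":[[0,0,0.0002],[0,0,0.0004],[0,0,0.0006],[0,0,0.0008],[0,0,0.001],[0,0,0.0012],[0,0,0.0012],[0,0,0.0012],[0,0,0.0012],[0,0,0.0012]],"rot":[[0,0,0],[0,0,0],[0,0,0],[0,0,0],[0,0,0],[0,0,0],[0,0,0],[0,0,0],[0,0,0],[0,0,0]],"claw":[1,1,1,1,1,1,1,1,1,1]}'
```

```text
clock: 26.53
position: [489.0, -153.3, 131.4]
ee_rot: [0.697, 0.717, -0.0, 0.0]
wrist_force: [-1.9, -0.1, 8.0]
grip_width: 19.0
grasp_force: 61.1
```

Rests reached: about 10 N with z stopped. Release and retreat straight up.

```bash
python3 -m jog '{"dp":[[0,0,0],[0,0,0],[0,0,0],[0,0,0],[0,0,0],[0,0,0],[0,0,0],[0,0,0],[0,0,0],[0,0,0]],"rot":[[0,0,0],[0,0,0],[0,0,0],[0,0,0],[0,0,0],[0,0,0],[0,0,0],[0,0,0],[0,0,0],[0,0,0]],"claw":[0.4,0.3,0.2,0.1,0,-0.1,-0.2,-0.2,-0.2,-0.2]}'
```

```text
clock: 27.37
position: [488.9, -153.3, 130.4]
ee_rot: [0.697, 0.717, 0.0, -0.0]
wrist_force: [0.0, 0.5, 1.1]
grip_width: 51.1
grasp_force: 0.0
```

```bash
python3 -m jog '{"dp":[[0,0,-0.003],[0,0,-0.008],[0,0,-0.015],[0,0,-0.025],[0,0,-0.04],[0,0,-0.06],[0,0,-0.09],[0,0,-0.12],[0,0,-0.15],[0,0,-0.17]],"rot":[[0,0,0],[0,0,0],[0,0,0],[0,0,0],[0,0,0],[0,0,0],[0,0,0],[0,0,0],[0,0,0],[0,0,0]],"claw":[-0.2,-0.2,-0.2,-0.2,-0.2,-0.2,-0.2,-0.2,-0.2,-0.2]}'
python3 - <<'E'
from h import *
b=cv2.resize(ctrl.read_camera("scene")[165:225,265:345],(800,600),interpolation=cv2.INTER_LANCZOS4)
cv2.imwrite("pics/s6.png",b)
b=np.array([.4,1.25])
for q in([489,-153,136.4+25],[489,-153+32,136.4+12]):print((proj("scene",q)[0]+b-[265,165])*10+4.5)
E
```

```text
clock: 28.2
position: [489.8, -153.3, 269.8]
ee_rot: [0.697, 0.717, 0.001, 0.002]
wrist_force: [0.8, -0.3, -0.3]
grip_width: 51.0
grasp_force: 0.0
[311.4521532  326.49430999]
[255.36155712 413.03288544]
```

View pics/s6.png

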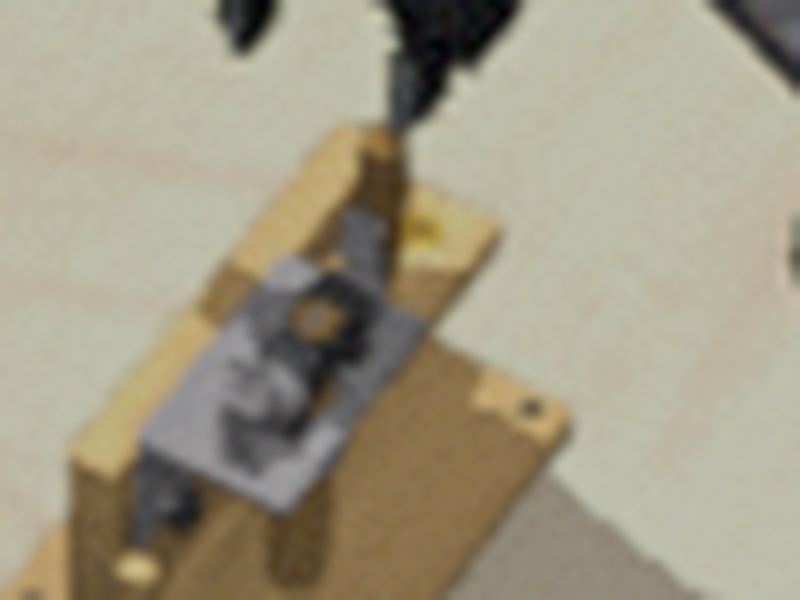

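The picture shows the head lying level along the bracket: eye at (315,318), near end under its clip at (265,390), handle hanging through the ring. The force trace agrees: clips spread, snapped, then rigid stop. Nothing is touched, so I'm handing in.

```bash
python3 -c "
from station import ctrl
print(ctrl.close_job())"
```

```text
the job is handed in; nothing more can be done
None
```

I handed the job in with the short hammer hanging in the ring, its head on the rests and both clips apparently snapped over it; the hand-in returned no verdict, so I judge this from the force readings and the last picture.

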